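# Fit the profile rod and hold the hidden clamp bolt

## Robot

A 6-joint arm with a two-finger parallel gripper is mounted at the origin on the work surface. World frame = base frame: x ahead of the robot, y to its left, z up, the work surface at z = 0. Lengths are in m, angles in rad, forces in N, time in s.
With the tool pointing down it reaches from about 0.425 to 0.95 m from the base axis. Payload 3.5 kg.
Tool frame: the origin (TCP) lies at the very end of the fingers, on their centre line; the grasp point (between the pads) lies 19 mm behind it; z points along the fingers, y is the line along which they close (so a half turn about z gives the same grasp; the last joint's range is limited). The gripper opens to 85 mm and grips with 20 to 120 N. Pads are 22 mm wide; open, the fingers measure 114 mm over their backs; the gripper's body (76 mm by 85 mm) begins 54 mm behind the grasp point. The pads swing forward as they close: fully open they stand 13 mm farther back than shut.
Start: joints at [1.052, 0.286, 1.577, -0, 1.279, -0.15], TCP at [0.243, 0.63, 0.231] pointing down, gripper open.
Joint ranges: [-2.77, 2.77], [-0.9, 2.22], [0.21, 2.48], [-1.53, 4.67], [0.24, 2.81], [-2.84, 2.84]. Speed limits (rad/s): [2.79, 2.79, 3.14, 3.14, 3.14, 3.14].

## Interface

Orientations are given as a 3x3 rotation matrix whose columns are the frame's x, y, z axes.
In Python, from rig import robot gives the robot as it stands. The module is installed in compiled form; this text tells all that it offers.
- The arm moves only by the tool arm_command, never from a script. Its argument "plan" is a list of rows, each an object with "fingers": the finger opening in mm, from 0 to 85.4; "delta_pos": the shift along the world's x, y, z in mm, a list of three; "roll": the turn about the world's z in rad. A call has 1 to 5 rows; each row is the pose to reach, as a shift and turn from the pose commanded when the call began; what a row does not reach only later rows make up. A row lasts 1/12 s, in which the tool goes at most 41.7 mm and 7.16 degrees, less where a joint would pass 70% of its speed; a pose out of reach is approached as far as the arm can. A call with a gripper value outside its range is refused whole. The fingers move at their own pace and stop on an object; "force" is the grip in N (left out, the last holds). Time passes only in rows, so rows that repeat a pose let the fingers close. It gives the time, the measured TCP pose, the force, the opening and the grip force at its end, in the units of the state.
- robot.read_state(): the state, without advancing time (a new reading comes with each control period).
- robot.snapshot(name): name is "scene" or "top" or "wrist"; returns a dict with "pixels" (420x560x3 uint8, red, green, blue), "fovy" (degrees; the focal length in pixels is half the picture's height over the tangent of half this angle, whatever the lens; pixels are square), "cx", "cy" (the principal point, pixels), "distortion" ([k1, k2, p1, p2, k3] as OpenCV has them; the pictures are not rectified), "eye" and "attitude" of the camera in the world. Camera axes: x right, y up, looking along -z (the intrinsics and any distortion apply to the point x, -y, -z); pixel columns grow to the right and rows downward; lengths in m; the calibration is good to about 2 mm. A picture is of the moment at which its call begins. There is no depth.
- robot.sign_off(): hands the job in; it is judged then, once.
Trained networks look in a picture, given as the dict that the camera call returned (one of the last four; its "shot" number tells which), for a name from the list of things; names that differ only in an ending like _2 or _b are one class to them, and where a whole thing is asked for, a point or a joint stands for the part that bears it (a point fixed in the world has none). Each returns a list of dicts, best first, with "confidence" (0 to 1); they miss things now and then, are a little off and sometimes report something else, mostly with a low value. They report only what shows in the picture. A call takes as long as a camera call. They do not tell look-alikes from the thing itself.
- robot.spot_in(picture, label): "extent" ([left, top, width, height] in pixels, round what is visible of it).
The state is a dict: "t": time; "qpos": joint angles; "dq": joint speeds; "joint_torque": joint torques, N m; "tcp_pos": TCP position; "tcp_rot": TCP orientation; "wrist_force": force on the tool from outside, world axes, zero at the start; "ft_torque": the same for the moment, N m; "width": finger opening in m; "gripper_force": force on a finger pad.
Only numpy, scipy, OpenCV 4.12 (cv2) and the standard library are available. Lean on these libraries where they do the work, as an engineer would, in place of code of your own. Each camera call takes 0.05 s, during which the arm holds its last target. There are 200 camera calls.

## Task

Set up the profile stand beside the banding wheel: press the steel rod down past the two red sprung jaws until it sits fully home in the fork clips, roughly centred, with both jaws closed over it, and let it go. Then reach down into the narrow gap behind the stand's front plate, grasp the brass bolt head centrally between the fingers and hold it so that it stops turning with the nut runner. Finish while still gripping the head and holding it still; leave the pots and tools round about where they are.

Things in the scene. Friction and masses are not known exactly. Their poses are not given: they have to be found in the camera images.
- stand: Teal steel stand, fixed. Origin on the table under the middle of its front plate; x away from the robot, y left, z up (mm below, in this frame). Base plate x -145 to 155, 150 wide, 8 thick. Front plate x -3 to 3, 130 wide in y, top z 80. Rear plate x 47 to 53, top z 72. Orange nut runner before the front plate, x -50 to -135, 42 in diameter, top z 73.
- gap (a point): Middle of the mouth of the 44 mm wide gap between front and rear plate (stand x 25, y 0, z 80 mm). The gap is open at the top and at both y ends; its floor is at z 8 mm.
- seat (a point): Stand x 125, y 0, z 60 mm, stand's axes: where the rod's centre is when seated (rod along stand's y).
- fork_l (a point): Middle of the slot floor of the left fork cheek (stand x 125, y 50, z 53 mm). Cheek of aluminium, 16 mm thick in y. Slot open upward: front tine face at x 117, upright to z 82, then a sloped lead-in to z 92, tine 8 mm thick; the red sprung jaw's face at x 136 is the other side.
- fork_r (a point): The same of the right cheek (y -50 mm). 84 mm clear between the two cheeks.
- rod: Round steel rod, blue end bands, 14 mm diameter, 180 mm long, 0.11 to 0.23 kg. Origin at its centre, on the axis; own y along it; either way round is the same. Starts level in a wooden rest, axis 45 mm above the table, in two saddles (16 mm thick, 30 mm wide, tops at 50 mm) 60 mm either side of the rest's middle, rod within 12 mm of central; rest's board 60 mm wide, 10 mm thick.
- rod_end_a (a point): One end face of the rod, on its axis (own y -90 mm).
- rod_end_b (a point): Other end face of the rod, on its axis (own y +90 mm).
- jaw_l (a joint): Red sprung jaw (slippery nylon) of the left fork, rad: 0 closed, grows to 0.5 as it is pushed away (+x). Hinge at stand x 139, z 42 mm. Its rounded nose (16 mm diameter, centre x 137, z 71) reaches over the slot; a rod pressed straight down pushes it about 3 mm aside, then it snaps back over the rod. Both jaws together take about 6 to 15 N.
- jaw_r (a joint): The same jaw of the right (-y) fork.
- bolt_hex: Brass hexagonal bolt head in the gap, on a 16 mm sleeve: 19 mm across flats, 22 across corners, 16 long. Origin at its centre (stand x 25, y 0, z 52 mm); own x is the bolt axis. The runner turns it about x at 0.2 rad/s, clutch 0.1 N m; a firm grip (15 N or more) stops it. Free on both y sides: grip from above, fingers closing along the stand's y, at any angle of the hexagon.
- bowl: grey clay bowl, 110 mm across, 50 mm high; a bystander, to be left alone. Origin at the middle of its underside.
- glaze_jar: white glaze jar with a blue cap, 56 mm across, 75 mm high; a bystander, to be left alone. Origin at the middle of its underside.
- mug: blue glazed mug, 76 mm across, 80 mm high; a bystander, to be left alone. Origin at the middle of its underside.
- wrench: steel wrench lying flat, 160 mm long; a bystander, to be left alone. Origin at the middle of its underside.
- wheel: dark steel banding wheel (turntable), top 220 mm across, 98 mm high; a bystander, to be left alone. Origin at the middle of its underside.
- brush_pot: grey pot of brushes, 76 mm across, brushes up to 190 mm high; a bystander, to be left alone. Origin at the middle of its underside.
- roller: small wooden clay roller standing on end, 48 mm across, 80 mm high; a bystander, to be left alone. Origin at the middle of its underside.
Things that resemble listed ones, but are neither listed nor needed, are in the scene too. There is more than one size of the rod; the job needs the smaller.

How it is judged:
By the outcome, as a careful person would: the job done as asked, in the order asked, and still so for the second after the job is handed in, while the arm keeps its last pose, push and grip.
It also fails if it takes over 51 s, if anything falls off the work surface, if the arm or the gripper's body presses on something with over 40 N, if the wrist force passes 120 N, or if a joint passes its speed limit or range.

## Working session

There is one attempt and no reset: what is moved stays moved. The work goes in short steps, Python scripts to look and compute and a tool call to move; the robot and the scene stay as the last step left them, time stands still between calls to the robot, and variables do not carry over. Pictures are saved under pics/ and viewed, at most 10 in all, crops included, and the job is handed in when it is done.

Besides the shell and the picture viewer there is one more tool, called after "Call:" as name([rows], argument=value, ...), one row to a line, values as JSON. arm_command: Moves the arm, as the interface text tells. Its arguments: {"type":"object","properties":{"plan":{"type":"array"},"force":{"type":"number"}},"required":["plan"]}

```bash
mkdir -p pics
cat > h.py <<'E'
from rig import robot
import numpy as np, cv2, pickle
def snap(n,f=None):
    p=robot.snapshot(n)
    if f: cv2.imwrite('pics/'+f,cv2.cvtColor(p['pixels'],cv2.COLOR_RGB2BGR))
    return p
def K(p):
    f=210/np.tan(np.radians(p['fovy'])/2); return np.array([[f,0,p['cx']],[0,f,p['cy']],[0,0,1.]])
def ray(p,uv):
    u=cv2.undistortPoints(np.array([[uv]],float),K(p),np.array(p['distortion'],float))[0,0]
    d=np.array(p['attitude'])@np.array([u[0],-u[1],-1.]); return np.array(p['eye']),d/np.linalg.norm(d)
def atz(p,uv,z):
    e,d=ray(p,uv); return e+d*(z-e[2])/d[2]
def tri(obs):
    A=np.zeros((3,3));b=np.zeros(3)
    for p,uv in obs:
        e,d=ray(p,uv);M=np.eye(3)-np.outer(d,d);A+=M;b+=M@e
    return np.linalg.solve(A,b)
def proj(p,X):
    X=np.atleast_2d(X); R=np.array(p['attitude']); c=(X-np.array(p['eye']))@R; c=c*[1,-1,-1]
    return cv2.projectPoints(c.reshape(-1,1,3),np.zeros(3),np.zeros(3),K(p),np.array(p['distortion'],float))[0][:,0]
E
python3 - <<'E'
from h import *
s=snap('scene','s0.png');t=snap('top','t0.png')
for n,p in(('s',s),('t',t)):
    print(n,p['fovy'],p['eye'],np.round(p['distortion'],3))
    for l in ['stand','rod','rod_end_a','bolt_hex','fork_l','jaw_l','wheel','brush_pot','mug','bowl','glaze_jar','roller','wrench']:
        try: print(l,[(np.round(d['extent']).astype(int).tolist(),round(d['confidence'],2)) for d in robot.spot_in(p,l)][:4])
        except Exception as e: print(l,e)
E
python3 -c "
import cv2,numpy as np
a=cv2.imread('pics/s0.png');b=cv2.imread('pics/t0.png')
"
```

```text
s 46.78409086617201 [1.54504373 0.04074879 1.26973946] [-0.03  0.    0.    0.    0.  ]
stand [([303, 160, 44, 79], 0.61), ([198, 144, 10, 22], 0.37)]
rod [([208, 177, 27, 39], 0.7), ([118, 150, 43, 35], 0.48)]
rod_end_a [([210, 177, 24, 38], 0.76), ([120, 152, 45, 36], 0.65), ([124, 197, 33, 33], 0.42)]
bolt_hex [([319, 184, 9, 20], 0.63)]
fork_l [([300, 161, 49, 80], 0.74)]
jaw_l [([339, 219, 6, 9], 0.62)]
wheel [([390, 191, 74, 62], 0.98), ([209, 178, 27, 38], 0.28)]
brush_pot [([405, 148, 30, 44], 0.83)]
mug [([121, 198, 35, 33], 0.91), ([302, 254, 39, 39], 0.68)]
bowl [([301, 257, 39, 36], 0.81)]
glaze_jar [([224, 254, 18, 28], 0.78)]
roller [([197, 144, 12, 25], 0.51)]
wrench [([257, 158, 13, 35], 0.78)]
t 56.741983948657015 [ 0.36523821 -0.06894194  1.24167761] [0.013 0.    0.    0.    0.   ]
stand [([215, 187, 49, 100], 0.87)]
rod [([422, 248, 63, 47], 0.74), ([338, 194, 19, 59], 0.54)]
rod_end_a [([339, 193, 21, 59], 0.8), ([421, 244, 66, 50], 0.77), ([215, 191, 48, 96], 0.41)]
bolt_hex [([232, 229, 9, 22], 0.75)]
fork_l [([212, 189, 54, 98], 0.94)]
jaw_l []
wheel [([90, 171, 76, 67], 0.91)]
brush_pot [([102, 254, 49, 27], 0.61)]
mug [([417, 178, 33, 31], 0.98), ([211, 188, 51, 99], 0.22)]
bowl [([218, 122, 36, 33], 0.92)]
glaze_jar [([314, 129, 14, 25], 0.88), ([231, 228, 9, 26], 0.46)]
roller [([378, 280, 14, 19], 0.76), ([340, 194, 21, 59], 0.34)]
wrench [([304, 250, 13, 50], 0.52)]
```

View pics/s0.png

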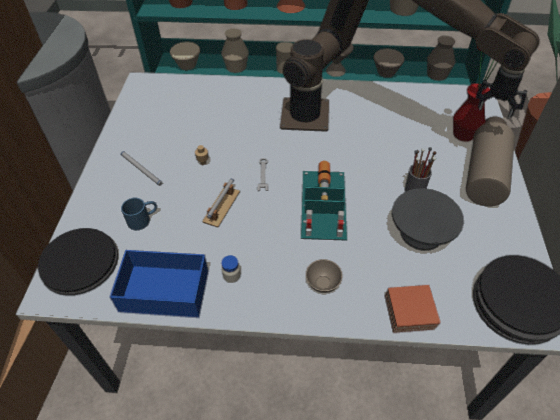

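View pics/t0.png

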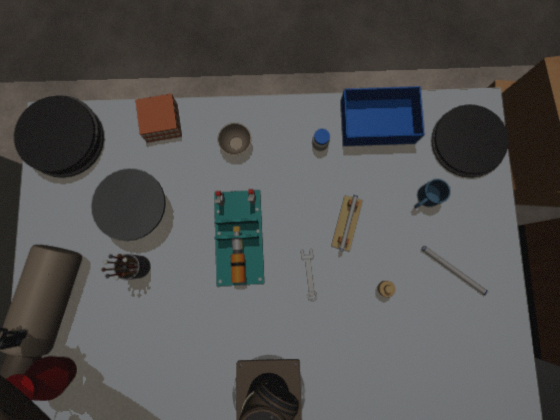

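The job's rod is the one in the wooden rest: scene (221,200), top (347,223). Look-alikes are the longer bar lying on the table at scene (140,168), top (455,270), and the wrench at top (310,273). The rod in the rest has blue bands and is smaller, so I choose it. The stand is at top (238,235), with the runner end towards the robot.

Run:
```python
from h import *
t=cv2.imread('pics/t0.png');s=cv2.imread('pics/s0.png')
def c(im,x,y,w,h,k=4): return cv2.resize(im[y:y+h,x:x+w],None,fx=k,fy=k,interpolation=cv2.INTER_CUBIC)
a=np.hstack([c(t,205,180,66,72,6),c(t,325,187,66,72,6)])[:432]
cv2.imwrite('pics/c0.png',a[:, :792])
```

```text
(no output)
```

View pics/c0.png

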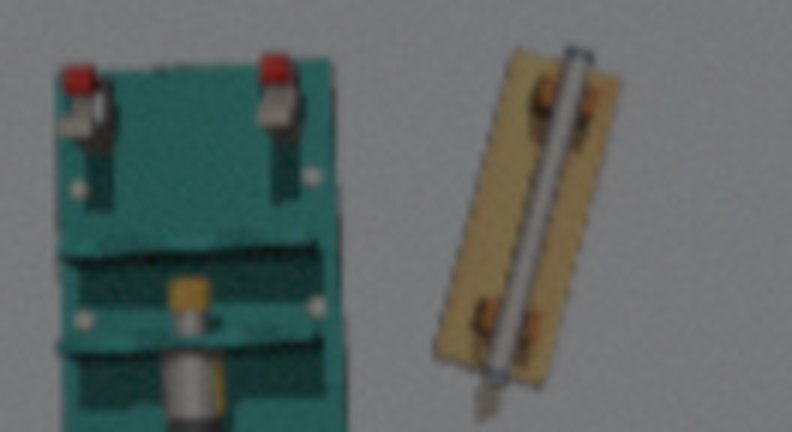

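The crop confirms it: the rod in the rest has blue bands at both ends, (355,195) and (341,250) in the top picture. A small grey piece shows past its near end. The stand's red jaws are at top (218,193) and (251,191), and the brass head is at (236.5,229).

Run:
```python
from h import *
t=snap('top')
a=atz(t,(355.5,195),.045);b=atz(t,(341.7,250),.045)
print('rod',a,b,(a+b)/2,np.linalg.norm(a-b),np.degrees(np.arctan2(a[1]-b[1],a[0]-b[0])))
l=atz(t,(214.7,192),.008);r=atz(t,(260,190.3),.008)
print('stand back corners',l,r,np.linalg.norm(l-r), 'yaw',np.degrees(np.arctan2(-(l-r)[0],(l-r)[1])))
print('bolt',atz(t,(236.5,229.5),.058))
for n,uv in dict(mug=(433,193),jar=(321,137),wrench=(310,273),roller=(386,289),bowl=(235,138)).items(): print(n,atz(t,uv,.05))
s=robot.read_state();print(s['t'],s['tcp_rot'],s['width']); w=snap('wrist'); print(w['eye'],w['attitude'],w['fovy'])
```

```text
rod [ 0.58568413 -0.2866117   0.045     ] [ 0.41625754 -0.23486917  0.045     ] [ 0.50097084 -0.26074044  0.045     ] 0.1771515124801495 -16.982562788692242
stand back corners [0.61593467 0.16073938 0.008     ] [0.61716301 0.01390342 0.008     ] 0.1468410971984925 yaw 0.4792885096938332
bolt [0.48692622 0.08462996 0.058     ]
mug [ 0.58387638 -0.52518136  0.05      ]
jar [ 0.77596901 -0.18668533  0.05      ]
wrench [ 0.3497643  -0.13523538  0.05      ]
roller [ 0.29674649 -0.36006835  0.05      ]
bowl [0.78138588 0.08792377 0.05      ]
1.45 [[-9.32747711e-01  3.60529760e-01  2.30815932e-05]
 [ 3.60529760e-01  9.32747705e-01  9.97916176e-05]
 [ 1.44485448e-05  1.01402004e-04 -9.99999995e-01]] 0.08527502529794388
[0.16968677 0.65709646 0.37396855] [[ 3.59508688e-01 -8.88632010e-01 -2.84757185e-01]
 [ 9.33141711e-01  3.42286776e-01  1.09937755e-01]
 [-2.25589599e-04 -3.05242385e-01  9.52274664e-01]] 64.86905284125766
```

Call:
arm_command([
  {"fingers": 60,"delta_pos": [10,-20,40],"roll": 0.07},
  {"fingers": 60,"delta_pos": [80,-160,45],"roll": 0.07},
  {"fingers": 60,"delta_pos": [80,-160,45],"roll": 0.07},
  {"fingers": 60,"delta_pos": [80,-160,45],"roll": 0.07},
  {"fingers": 60,"delta_pos": [80,-160,45],"roll": 0.07},
])

```text
t: 1.92
tcp_pos: [0.324, 0.4676, 0.2768]
tcp_rot: [[-0.956, 0.294, 0.001], [0.294, 0.956, -0.0], [-0.001, 0.0, -1.0]]
wrist_force: [0.0, -0.3, 0.4]
width: 0.0601
gripper_force: 0.0
```

Call:
arm_command([
  {"fingers": 60,"delta_pos": [90,-180,0],"roll": 0},
  {"fingers": 60,"delta_pos": [90,-180,0],"roll": 0},
  {"fingers": 60,"delta_pos": [90,-180,0],"roll": 0},
  {"fingers": 60,"delta_pos": [90,-180,0],"roll": 0},
  {"fingers": 60,"delta_pos": [90,-180,0],"roll": 0},
])

```text
t: 2.33
tcp_pos: [0.414, 0.2873, 0.2767]
tcp_rot: [[-0.955, 0.295, 0.001], [0.295, 0.955, -0.0], [-0.001, 0.0, -1.0]]
wrist_force: [0.6, 0.1, -0.9]
width: 0.0601
gripper_force: 0.0
```

Call:
arm_command([
  {"fingers": 60,"delta_pos": [60,-170,-20],"roll": 0},
  {"fingers": 60,"delta_pos": [60,-170,-20],"roll": 0},
  {"fingers": 60,"delta_pos": [60,-170,-20],"roll": 0},
  {"fingers": 60,"delta_pos": [60,-170,-20],"roll": 0},
  {"fingers": 60,"delta_pos": [60,-170,-20],"roll": 0},
])

```text
t: 2.75
tcp_pos: [0.4742, 0.1154, 0.2559]
tcp_rot: [[-0.955, 0.298, 0.0], [0.298, 0.955, -0.002], [-0.001, -0.002, -1.0]]
wrist_force: [-0.3, -0.4, -0.3]
width: 0.0596
gripper_force: 0.0
```

Run:
```python
from h import *
s=robot.read_state();print(s['t'],s['tcp_pos'],s['width'],s['wrist_force'])
w=snap('wrist','w1.png'); pickle.dump(w,open('w1.pkl','wb')); print(w['eye'])
im=cv2.imread('pics/w1.png'); cv2.imwrite('pics/w1b.png',cv2.resize(im,(800,600),interpolation=cv2.INTER_CUBIC))
```

```text
2.75 [0.47418141 0.11540761 0.25587999] 0.05963442828626273 [-0.26442398 -0.36577244 -0.31342492]
[0.39883682 0.13828042 0.39849734]
```

View pics/w1b.png

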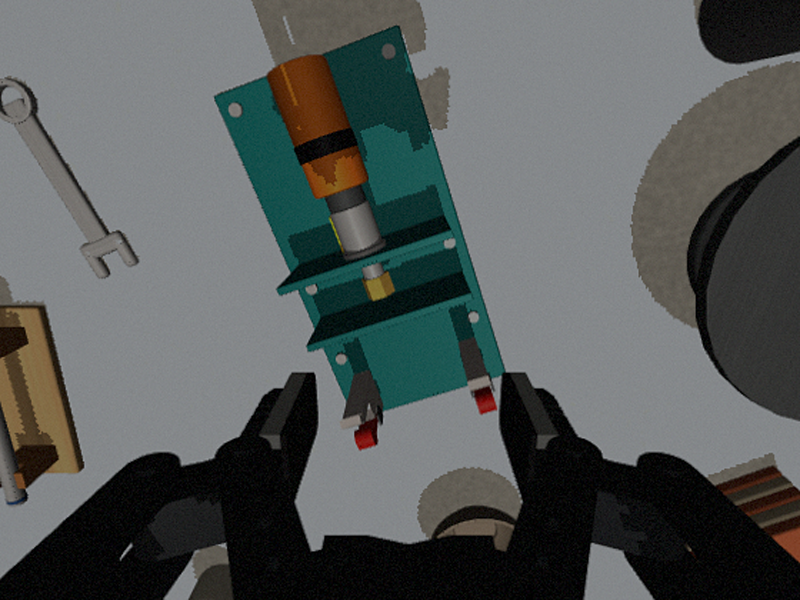

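The wrist view (800x600) shows the stand, with base corners (215,97), (400,27) and (505,375). The front plate's top edge runs (278,292)–(450,230) and the rear plate's (307,348)–(470,292). The brass head is at (378,286) and the red jaws at (366,433) and (485,400). Next I fit the stand's pose.

```bash
cat >> h.py <<'E'
from scipy.optimize import least_squares
def stand2w(q,P):
    c,s=np.cos(q[2]),np.sin(q[2]); P=np.atleast_2d(P)/1000.
    return np.c_[q[0]+c*P[:,0]-s*P[:,1],q[1]+s*P[:,0]+c*P[:,1],P[:,2]+(q[3] if len(q)>3 else 0)]
E
python3 - <<'E'
from h import *
w=pickle.load(open('w1.pkl','rb')); k=1/1.42857
obs=[((-145,-75,8),(215,97)),((-145,75,8),(400,27)),((155,75,8),(505,375)),((3,-65,80),(278,292)),((3,65,80),(451,229)),((53,-65,72),(307,348)),((53,65,72),(470,292)),((25,0,55),(379,286))]
P=np.array([o[0] for o in obs]);U=np.array([o[1] for o in obs])*k
f=lambda q:(proj(w,stand2w(q,P))-U).ravel()
for q0 in ([.46,.085,0],[.46,.085,0,0]):
    r=least_squares(f,q0); print(r.x,'seat',stand2w(r.x,[125,0,60]),'bolt',stand2w(r.x,[25,0,52])); print(np.round(f(r.x).reshape(-1,2),1).tolist())
t=snap('top')
q=r.x[:3]
print(proj(t,stand2w(q,[(155,75,8),(155,-75,8),(25,0,60),(140,50,75),(140,-50,75)])))
E
```

```text
[0.46208288 0.08513918 0.02679858] seat [[0.587038  0.0884886 0.06     ]] bolt [[0.48707391 0.08580907 0.052     ]]
[[-2.6, -2.9], [-1.2, -4.4], [0.8, -1.2], [-0.2, 1.2], [1.9, 4.2], [0.2, 1.8], [2.1, 3.9], [-1.2, -1.6]]
[ 0.46301078  0.08424634  0.02645116 -0.00740002] seat [[0.58796705 0.08755235 0.05259998]] bolt [[0.48800203 0.08490754 0.04459998]]
[[-0.3, -1.1], [-1.5, -1.4], [-0.8, -3.0], [1.3, 0.1], [0.7, 4.0], [1.1, -0.1], [0.6, 2.8], [-1.3, -2.5]]
[[213.90420696 192.01167363]
 [260.14843166 189.45410593]
 [236.32080701 229.08675478]
 [218.07066614 192.11937062]
 [250.67448552 190.31649943]]
```

Call:
arm_command([
  {"fingers": 60,"delta_pos": [30,-340,-20],"roll": 0},
  {"fingers": 60,"delta_pos": [30,-340,-20],"roll": 0},
  {"fingers": 60,"delta_pos": [30,-340,-20],"roll": 0},
  {"fingers": 60,"delta_pos": [30,-340,-20],"roll": 0},
  {"fingers": 60,"delta_pos": [30,-340,-20],"roll": 0},
])

```text
t: 3.27
tcp_pos: [0.4917, -0.088, 0.2447]
tcp_rot: [[-0.956, 0.293, 0.001], [0.293, 0.956, 0.0], [-0.001, 0.001, -1.0]]
wrist_force: [0.9, -0.4, -0.0]
width: 0.0595
gripper_force: 0.0
```

Call:
arm_command([
  {"fingers": 60,"delta_pos": [10,-170,-10],"roll": 0},
  {"fingers": 60,"delta_pos": [10,-170,-10],"roll": 0},
  {"fingers": 60,"delta_pos": [10,-170,-10],"roll": 0},
  {"fingers": 60,"delta_pos": [10,-170,-10],"roll": 0},
])

```text
t: 3.6
tcp_pos: [0.5018, -0.2544, 0.2347]
tcp_rot: [[-0.956, 0.293, 0.001], [0.293, 0.956, 0.0], [-0.001, 0.0, -1.0]]
wrist_force: [0.8, 0.3, -0.8]
width: 0.0597
gripper_force: 0.0
```

Run:
```python
from h import *
s=robot.read_state();print(s['t'],s['tcp_pos'],s['width'])
w=snap('wrist','w2.png'); pickle.dump(w,open('w2.pkl','wb')); print(w['eye'])
im=cv2.imread('pics/w2.png'); cv2.imwrite('pics/w2b.png',cv2.resize(im,(800,600),interpolation=cv2.INTER_CUBIC))
```

```text
3.6 [ 0.5018372  -0.25437015  0.23473362] 0.059702437293437334
[ 0.42623854 -0.23219099  0.37730087]
```

View pics/w2b.png

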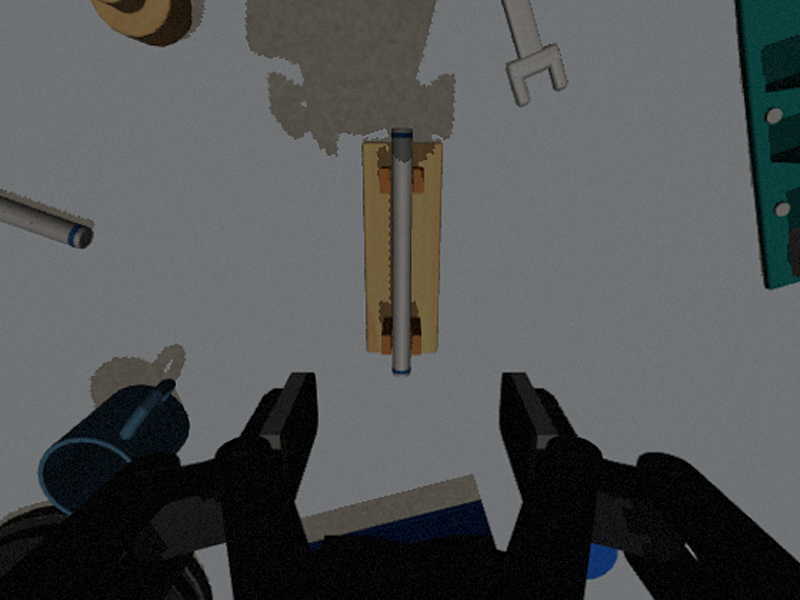

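The rod lies along picture column ~402, from (402,130) to (401,375), in line with the gripper. The larger blue-banded bar's end at (80,235) is the look-alike.

Run:
```python
from h import *
w=pickle.load(open('w2.pkl','rb')); t=snap('top'); k=1/1.42857
a=tri([(w,(402*k,130*k)),(t,(341.7,250))]);b=tri([(w,(401*k,375*k)),(t,(355.5,195))])
print(a,b,np.linalg.norm(a-b))
a=atz(w,(402*k,130*k),.048);b=atz(w,(401*k,376*k),.050);print(a,b,(a+b)/2,np.linalg.norm(a-b),np.degrees(np.arctan2(*(b-a)[[1,0]])))
s=robot.read_state();R=s['tcp_rot'];print('yang',np.degrees(np.arctan2(R[1][1],R[0][1])))
```

```text
[ 0.41618769 -0.23333061  0.0547473 ] [ 0.58433463 -0.28560942  0.0524947 ] 0.176100946643981
[ 0.4163312  -0.23316502  0.048     ] [ 0.58641455 -0.28663491  0.05      ] [ 0.50137288 -0.25989996  0.049     ] 0.17830136321107332 -17.451824045723434
yang 72.62612058938834
```

Call:
arm_command([
  {"fingers": 50,"delta_pos": [-1,-5,-40],"roll": 0},
  {"fingers": 50,"delta_pos": [-1,-5,-80],"roll": 0},
  {"fingers": 50,"delta_pos": [-1,-5,-120],"roll": 0},
  {"fingers": 50,"delta_pos": [-1,-5,-120],"roll": 0},
])

```text
t: 4.03
tcp_pos: [0.4957, -0.2533, 0.1056]
tcp_rot: [[-0.956, 0.293, -0.013], [0.293, 0.956, 0.011], [0.016, 0.007, -1.0]]
wrist_force: [-1.6, 1.5, -1.3]
width: 0.0499
gripper_force: 0.0
```

Run:
```python
from h import *
s=robot.read_state();print(s['t'],s['tcp_pos'],s['width'])
w=snap('wrist','w3.png'); pickle.dump(w,open('w3.pkl','wb')); print(w['eye'])
im=cv2.imread('pics/w3.png'); cv2.imwrite('pics/w3b.png',cv2.resize(im,(800,600),interpolation=cv2.INTER_CUBIC))
```

```text
4.0333 [ 0.49570718 -0.25330358  0.10555568] 0.049936926974189666
[ 0.42220295 -0.23265867  0.24943254]
```

View pics/w3b.png

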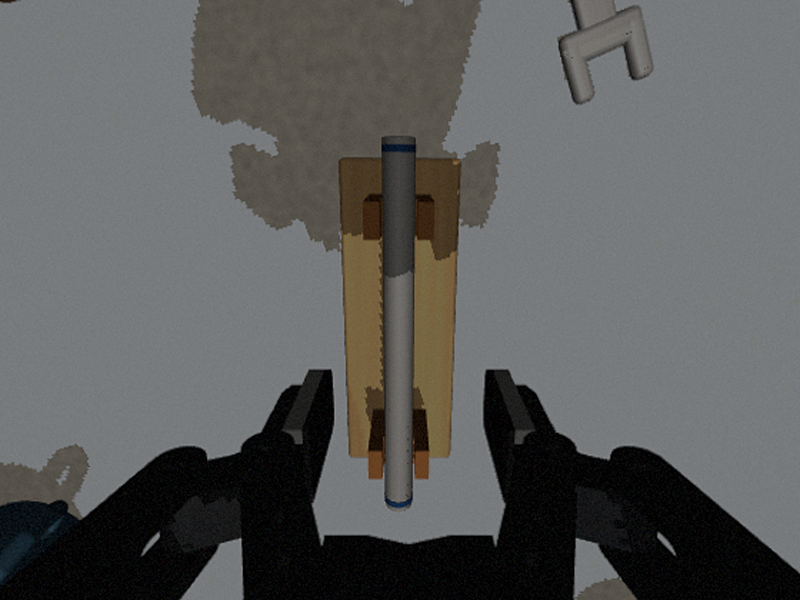

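The rod runs (398,140)–(398,505) between the fingers at columns 330 and 487. It is well aligned, and the remaining offset matches the sideways correction still to come.

Call:
arm_command([
  {"fingers": 50,"delta_pos": [0,0,-30],"roll": 0},
  {"fingers": 50,"delta_pos": [0,0,-60],"roll": 0},
  {"fingers": 50,"delta_pos": [0,0,-80],"roll": 0},
  {"fingers": 50,"delta_pos": [0,0,-88],"roll": 0},
  {"fingers": 50,"delta_pos": [0,0,-88],"roll": 0},
])

```text
t: 4.5
tcp_pos: [0.501, -0.2581, 0.027]
tcp_rot: [[-0.956, 0.293, -0.0], [0.293, 0.956, 0.0], [0.0, 0.0, -1.0]]
wrist_force: [-1.0, -0.3, -0.6]
width: 0.0495
gripper_force: 0.0
```

Call:
arm_command([
  {"fingers": 4,"delta_pos": [0,0,0],"roll": 0},
  {"fingers": 4,"delta_pos": [0,0,0],"roll": 0},
  {"fingers": 4,"delta_pos": [0,0,0],"roll": 0},
  {"fingers": 4,"delta_pos": [0,0,0],"roll": 0},
  {"fingers": 4,"delta_pos": [0,0,0],"roll": 0},
], force=80)

```text
t: 4.92
tcp_pos: [0.5021, -0.2597, 0.0291]
tcp_rot: [[-0.956, 0.294, 0.004], [0.294, 0.956, -0.002], [-0.004, -0.001, -1.0]]
wrist_force: [0.6, 0.6, 6.2]
width: 0.0113
gripper_force: 78.0
```

Call:
arm_command([
  {"fingers": 4,"delta_pos": [0,0,0],"roll": 0},
  {"fingers": 4,"delta_pos": [0,0,0],"roll": 0},
  {"fingers": 4,"delta_pos": [0,0,0],"roll": 0},
  {"fingers": 4,"delta_pos": [0,0,0],"roll": 0},
])

```text
t: 5.25
tcp_pos: [0.5021, -0.2597, 0.0291]
tcp_rot: [[-0.956, 0.294, 0.004], [0.294, 0.956, -0.002], [-0.004, -0.001, -1.0]]
wrist_force: [-0.3, 1.1, 7.0]
width: 0.0108
gripper_force: 78.0
```

Call:
arm_command([
  {"fingers": 4,"delta_pos": [0,0,10],"roll": 0},
  {"fingers": 4,"delta_pos": [0,0,30],"roll": 0},
  {"fingers": 4,"delta_pos": [0,0,70],"roll": 0},
  {"fingers": 4,"delta_pos": [0,0,100],"roll": 0},
  {"fingers": 4,"delta_pos": [0,0,100],"roll": 0},
])

```text
t: 5.67
tcp_pos: [0.504, -0.2614, 0.1346]
tcp_rot: [[-0.956, 0.294, 0.011], [0.294, 0.956, -0.009], [-0.013, -0.005, -1.0]]
wrist_force: [1.2, -0.3, -0.4]
width: 0.0115
gripper_force: 78.0
```

Run:
```python
from h import *
s=robot.read_state();print(s['t'],s['tcp_pos'],s['width'],s['gripper_force'],s['wrist_force'],s['ft_torque'])
w=snap('wrist','w4.png'); pickle.dump(w,open('w4.pkl','wb')); t=snap('top','t4.png');c=snap('scene','s4.png')
for p in(t,c,w): print([(d['extent'],d['confidence']) for d in robot.spot_in(p,'rod')])
im=cv2.imread('pics/w4.png'); a=im
b=cv2.imread('pics/s4.png')[150:240,180:270]; b=cv2.resize(b,(420,420),interpolation=cv2.INTER_CUBIC)
cv2.imwrite('pics/v4.png',cv2.resize(np.hstack([a,b]),(800,343)))
```

```text
5.6667 [ 0.50399427 -0.26142998  0.13461166] 0.011465005189199615 78.04489016532898 [ 1.24535377 -0.325467   -0.42209309] [-0.08811173 -0.03252134 -0.05281881]
[([420.4, 244.6, 65.9, 52.6], 0.82)]
[([119.3, 150.2, 39.5, 32.4], 0.83), ([203.6, 159.2, 25.7, 35.7], 0.47)]
[([266.9, 65.8, 40.0, 316.2], 0.88), ([391.6, 4.1, 62.4, 50.5], 0.29)]
```

View pics/v4.png

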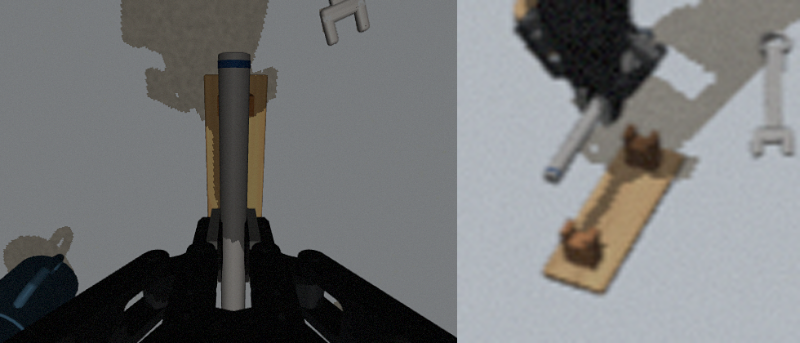

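The rod is held level and square between the pads, and the rest stays put. The wrist half shows the rod along column 234; the scene half shows its far end at (552,175). Next I carry it to just short of the forks, turning it on the way.

Call:
arm_command([
  {"fingers": 4,"delta_pos": [0,150,70],"roll": -0.62},
  {"fingers": 4,"delta_pos": [0,150,70],"roll": -0.62},
  {"fingers": 4,"delta_pos": [0,150,70],"roll": -0.62},
  {"fingers": 4,"delta_pos": [0,150,70],"roll": -0.62},
  {"fingers": 4,"delta_pos": [0,150,70],"roll": -0.62},
])

```text
t: 6.38
tcp_pos: [0.5008, -0.104, 0.1981]
tcp_rot: [[-0.61, 0.793, 0.002], [0.793, 0.61, 0.002], [0.0, 0.003, -1.0]]
wrist_force: [0.4, -0.1, -1.3]
width: 0.0114
gripper_force: 78.3
```

Call:
arm_command([
  {"fingers": 4,"delta_pos": [0,190,0],"roll": -0.62},
  {"fingers": 4,"delta_pos": [0,190,0],"roll": -0.62},
  {"fingers": 4,"delta_pos": [0,190,0],"roll": -0.62},
  {"fingers": 4,"delta_pos": [0,190,0],"roll": -0.62},
  {"fingers": 4,"delta_pos": [0,190,0],"roll": -0.62},
])

```text
t: 6.8
tcp_pos: [0.4993, 0.0777, 0.1946]
tcp_rot: [[-0.098, 0.995, -0.003], [0.995, 0.098, 0.0], [0.0, -0.003, -1.0]]
wrist_force: [0.2, 0.4, -1.3]
width: 0.0112
gripper_force: 78.4
```

Call:
arm_command([
  {"fingers": 4,"delta_pos": [0,0,0],"roll": 0},
  {"fingers": 4,"delta_pos": [0,0,0],"roll": 0},
  {"fingers": 4,"delta_pos": [0,0,0],"roll": 0},
])

```text
t: 7.05
tcp_pos: [0.4999, 0.0761, 0.195]
tcp_rot: [[-0.105, 0.994, -0.003], [0.994, 0.105, -0.0], [-0.0, -0.003, -1.0]]
wrist_force: [-0.1, 0.1, -0.9]
width: 0.0115
gripper_force: 78.4
```

Run:
```python
from h import *
s=robot.read_state();print(s['t'],s['tcp_pos'],np.round(s['tcp_rot'],3).tolist(),s['width'],s['gripper_force'],s['wrist_force'])
w=snap('wrist','w5.png'); pickle.dump(w,open('w5.pkl','wb'))
for l in ['fork_l','jaw_l','bolt_hex','rod']: print(l,[(d['extent'],d['confidence']) for d in robot.spot_in(w,l)])
cv2.imwrite('pics/w5b.png',cv2.resize(cv2.imread('pics/w5.png'),(800,600),interpolation=cv2.INTER_CUBIC))
```

```text
7.05 [0.49986799 0.07605871 0.19500166] [[-0.105, 0.994, -0.003], [0.994, 0.105, -0.0], [-0.0, -0.003, -1.0]] 0.011519069101049079 78.40603709220886 [-0.05303322  0.07048753 -0.85420036]
fork_l [([74.2, 75.6, 361.7, 195.0], 0.74)]
jaw_l [([386.1, 231.7, 22.4, 30.6], 0.7), ([403.4, 126.7, 31.6, 20.2], 0.61)]
bolt_hex [([200.6, 158.6, 68.3, 39.6], 0.84)]
rod [([267.7, 64.4, 41.0, 315.4], 0.82), ([386.6, 232.7, 24.5, 29.6], 0.28)]
```

View pics/w5b.png

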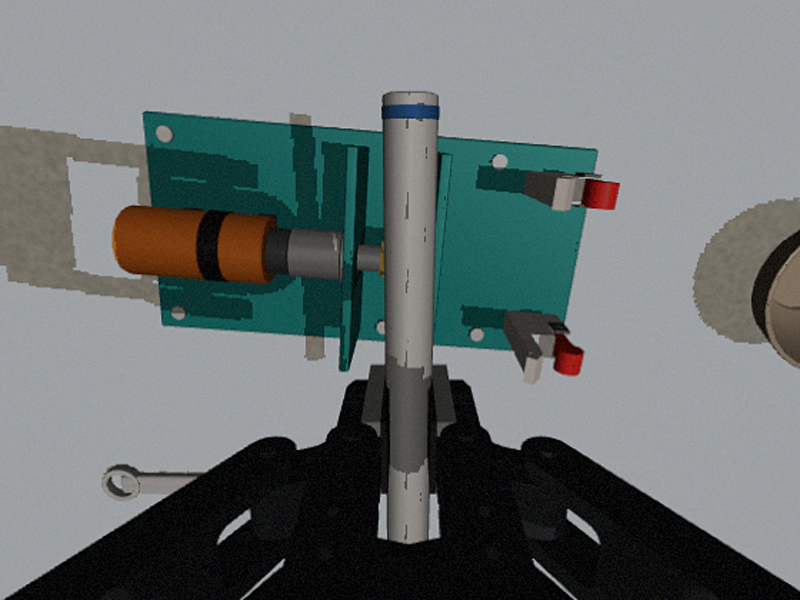

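The rod is held along column ~410, pointing up to (410,95). The left jaw nose is at (600,194) and the right at (568,360). The base corners are (145,111), (598,150) and (163,325), and the front plate's near end is at (340–349,370). Next I refit the stand and the held rod.

Run:
```python
from h import *
w=pickle.load(open('w5.pkl','rb')); w1=pickle.load(open('w1.pkl','rb')); k=.7
A=[((-145,75,8),(145,111)),((155,75,8),(598,150)),((-145,-75,8),(163,325)),((-3,-65,80),(340,370)),((3,-65,80),(349,370)),((-3,65,80),(347,148)),((3,65,80),(357,148)),((53,65,72),(451,154)),((137,50,76),(601,194)),((137,-50,76),(569,359))]
B=[((-145,-75,8),(215,97)),((-145,75,8),(400,27)),((155,75,8),(505,375)),((3,-65,80),(278,292)),((53,-65,72),(307,348)),((137,50,76),(485,400)),((137,-50,76),(366,433))]
def mk(w,O):
    P=np.array([o[0] for o in O]);U=np.array([o[1] for o in O])*k
    return lambda q:(proj(w,stand2w(q,P))-U).ravel()
fa,fb=mk(w,A),mk(w1,B)
for n,f in(('5',fa),('1',fb),('both',lambda q:np.r_[fa(q),fb(q)])):
  for q0 in ([.46,.085,0],[.46,.085,0,0]):
    r=least_squares(f,q0,loss='soft_l1'); print(n,np.round(r.x,4),'seat',np.round(stand2w(r.x,[125,0,60]),4)); 
    print(np.round(f(r.x).reshape(-1,2),1).tolist())
# rod held: ends
s=robot.read_state();p=np.array(s['tcp_pos']);R=np.array(s['tcp_rot'])
for g in (15,19,23): # depth behind TCP
    c=p-R[:,2]*g/1000
    print(g,np.round(proj(w,[c+R[:,0]*.09+[0,0,.007],c+R[:,0]*.09,c+R[:,0]*.03+R[:,1]*.007,c+R[:,0]*.03-R[:,1]*.007,c+R[:,0]*.08+R[:,1]*.007,c+R[:,0]*.08-R[:,1]*.007])/k,1).tolist())
```

```text
5 [0.4637 0.0845 0.0319] seat [[0.5887 0.0884 0.06  ]]
[[-3.3, 0.0], [0.7, -1.5], [-1.3, 1.3], [-1.0, 1.1], [-0.3, 1.6], [-0.8, -1.5], [0.3, -0.9], [0.7, -0.0], [2.4, 0.4], [1.4, 2.3]]
5 [ 0.4638  0.084   0.031  -0.004 ] seat [[0.5887 0.0879 0.056 ]]
[[-0.8, 0.6], [-0.9, -0.9], [0.5, 0.2], [-0.4, -0.6], [0.2, -0.1], [-0.1, -1.0], [0.9, -0.3], [0.3, 0.5], [0.3, 0.6], [-0.3, 0.8]]
1 [0.462  0.0857 0.0202] seat [[0.587  0.0883 0.06  ]]
[[-1.5, -3.9], [0.3, -4.5], [0.6, -0.9], [0.2, 0.6], [0.3, 1.3], [0.5, 2.5], [-1.5, 4.1]]
1 [ 0.4637  0.0846  0.0249 -0.0076] seat [[0.5887 0.0877 0.0524]]
[[0.5, -0.6], [-0.8, -0.6], [-0.6, -2.5], [1.8, 0.5], [1.6, 0.3], [-0.7, 0.3], [-0.7, 1.7]]
both [0.4635 0.0847 0.0282] seat [[0.5885 0.0882 0.06  ]]
[[-3.3, -0.9], [0.7, -1.1], [-1.9, 0.6], [-1.5, 0.8], [-0.8, 1.3], [-0.8, -1.9], [0.3, -1.2], [0.7, -0.1], [2.3, 0.8], [0.9, 2.5], [-2.5, -1.2], [-1.4, -2.7], [0.9, -0.3], [0.0, 2.7], [0.4, 3.1], [0.7, 3.4], [-0.9, 5.5]]
both [ 0.4637  0.0841  0.0289 -0.0049] seat [[0.5886 0.0877 0.0551]]
[[-0.2, 0.2], [-1.3, -0.7], [0.7, -0.5], [-0.5, -1.2], [0.0, -0.7], [0.2, -1.1], [1.1, -0.5], [0.2, 0.5], [-0.1, 0.8], [-0.8, 0.6], [-1.2, -0.3], [-1.9, -1.3], [-0.2, -1.9], [0.9, 1.6], [1.0, 1.5], [-0.3, 1.2], [-0.8, 3.1]]
15 [[414.5, 94.6], [414.3, 97.4], [436.9, 324.5], [388.1, 324.2], [441.5, 140.4], [386.3, 140.2]]
19 [[414.7, 92.7], [414.4, 95.8], [437.7, 329.7], [387.4, 329.4], [442.6, 140.3], [385.6, 140.0]]
23 [[414.9, 90.8], [414.6, 94.1], [438.5, 335.2], [386.8, 334.9], [443.7, 140.1], [384.8, 139.9]]
```

Call:
arm_command([
  {"fingers": 4,"delta_pos": [35,6,0],"roll": -0.075},
  {"fingers": 4,"delta_pos": [70,12,-20],"roll": -0.075},
  {"fingers": 4,"delta_pos": [89,12,-50],"roll": -0.075},
  {"fingers": 4,"delta_pos": [89,12,-80],"roll": -0.075},
  {"fingers": 4,"delta_pos": [89,12,-80],"roll": -0.075},
])

```text
t: 7.72
tcp_pos: [0.5858, 0.0871, 0.1091]
tcp_rot: [[-0.027, 1.0, -0.013], [1.0, 0.027, 0.0], [0.001, -0.013, -1.0]]
wrist_force: [-2.8, 0.2, -3.9]
width: 0.0113
gripper_force: 78.6
```

Call:
arm_command([
  {"fingers": 4,"delta_pos": [0,0,0],"roll": 0},
  {"fingers": 4,"delta_pos": [0,0,0],"roll": 0},
  {"fingers": 4,"delta_pos": [0,0,0],"roll": 0},
])

```text
t: 7.97
tcp_pos: [0.5909, 0.0877, 0.1191]
tcp_rot: [[-0.028, 1.0, 0.004], [1.0, 0.028, -0.0], [-0.0, 0.004, -1.0]]
wrist_force: [0.3, -0.9, -1.4]
width: 0.0116
gripper_force: 78.6
```

Run:
```python
from h import *
s=robot.read_state();print(s['t'],s['tcp_pos'],np.round(s['tcp_rot'],3).tolist(),s['width'],s['gripper_force'],s['wrist_force'])
w=snap('wrist','w6.png'); pickle.dump(w,open('w6.pkl','wb'))
q=[.4638,.0841,.030,0]
print(np.round(proj(w,stand2w(q,[(117,58,82),(117,42,82),(109,58,92),(109,42,92),(137,58,79),(137,42,79),(137,-50,79),(109,-50,92)]))/.7,1).tolist())
p=np.array(s['tcp_pos']);R=np.array(s['tcp_rot']);c=p-R[:,2]*.019
print(np.round(proj(w,[c+R[:,0]*.09+[0,0,.007],c+R[:,0]*.07+R[:,1]*.007,c+R[:,0]*.07-R[:,1]*.007])/.7,1).tolist())
cv2.imwrite('pics/w6b.png',cv2.resize(cv2.imread('pics/w6.png'),(800,600),interpolation=cv2.INTER_CUBIC))
```

```text
7.9667 [0.59085423 0.08774382 0.11912336] [[-0.028, 1.0, 0.004], [1.0, 0.028, -0.0], [-0.0, 0.004, -1.0]] 0.01157587978573093 78.62955451011658 [ 0.34190602 -0.87524902 -1.41515714]
[[381.9, 199.7], [382.7, 241.9], [358.0, 202.8], [359.4, 247.3], [434.8, 198.8], [434.1, 240.4], [430.9, 442.3], [366.3, 460.9]]
[[410.7, 87.2], [437.8, 176.7], [382.7, 176.6]]
```

View pics/w6b.png

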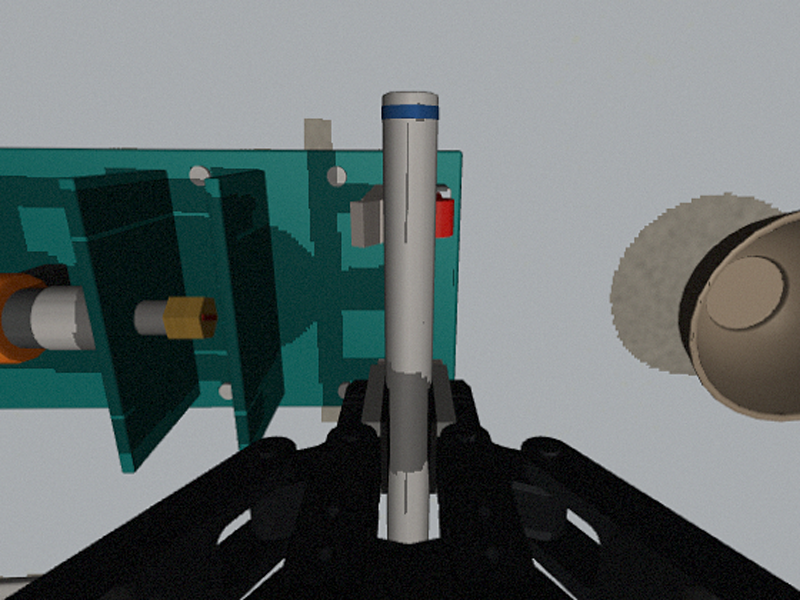

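Run:
```python
from h import *
w=pickle.load(open('w6.pkl','rb')); w5=pickle.load(open('w5.pkl','rb')); k=.7
A=[((155,75,8),(462,152)),((109,42,92),(351,247)),((109,58,92),(352,201)),((145,42,71),(454,237)),((145,58,71),(454,198)),((-3,-65,80),(123,472)),((3,-65,80),(134,472)),((47,-65,72),(240,447)),((-3,65,80),(58,178)),((3,65,80),(75,178)),((53,65,72),(218,181)),((33,0,60),(216,318))]
P=np.array([o[0] for o in A]);U=np.array([o[1] for o in A])*k
f=lambda q:(proj(w,stand2w(q,P))-U).ravel()
for q0 in ([.46,.085,0],[.46,.085,0,0]):
    r=least_squares(f,q0,loss='soft_l1'); print(np.round(r.x,4),'seat',np.round(stand2w(r.x,[125,0,60]),4)); print(np.round(f(r.x).reshape(-1,2)/k,1).tolist())
```

```text
[0.464  0.0845 0.0268] seat [[0.5889 0.0879 0.06  ]]
[[1.4, -2.0], [9.3, 0.1], [6.9, 1.6], [-0.6, -0.4], [0.7, -1.4], [-1.7, 1.4], [0.8, 1.3], [-1.1, 14.2], [-1.4, -0.3], [-1.7, -0.1], [0.8, -3.3], [-14.1, 5.1]]
[ 0.4633  0.0842  0.0266 -0.0018] seat [[0.5883 0.0875 0.0582]]
[[-0.3, -1.4], [7.9, -0.1], [5.6, 1.9], [-2.6, -0.4], [-1.4, -1.0], [-0.8, -0.6], [1.6, -0.7], [-1.2, 12.4], [0.4, 0.2], [-0.1, 0.4], [0.9, -2.8], [-13.9, 4.4]]
```

Call:
arm_command([
  {"fingers": 4,"delta_pos": [-2,0,-20],"roll": 0},
  {"fingers": 4,"delta_pos": [-2,0,-35],"roll": 0},
  {"fingers": 4,"delta_pos": [-2,0,-45],"roll": 0},
  {"fingers": 4,"delta_pos": [-2,0,-45],"roll": 0},
  {"fingers": 4,"delta_pos": [-2,0,-45],"roll": 0},
], force=110)

```text
t: 8.43
tcp_pos: [0.588, 0.088, 0.0724]
tcp_rot: [[-0.029, 1.0, 0.001], [1.0, 0.029, -0.0], [-0.0, 0.001, -1.0]]
wrist_force: [-0.8, -0.2, -1.1]
width: 0.0105
gripper_force: 108.0
```

Call:
arm_command([
  {"fingers": 4,"delta_pos": [0,0,-4],"roll": 0},
  {"fingers": 4,"delta_pos": [0,0,-8],"roll": 0},
  {"fingers": 4,"delta_pos": [0,0,-10],"roll": 0},
  {"fingers": 4,"delta_pos": [0,0,-10],"roll": 0},
])

```text
t: 8.77
tcp_pos: [0.5882, 0.088, 0.0621]
tcp_rot: [[-0.029, 1.0, 0.001], [1.0, 0.029, -0.0], [-0.0, 0.001, -1.0]]
wrist_force: [0.9, -0.1, 1.4]
width: 0.0102
gripper_force: 108.2
```

Call:
arm_command([
  {"fingers": 4,"delta_pos": [0,0,-3],"roll": 0},
  {"fingers": 4,"delta_pos": [0,0,-6],"roll": 0},
  {"fingers": 4,"delta_pos": [0,0,-6],"roll": 0},
])

```text
t: 9.02
tcp_pos: [0.5882, 0.0881, 0.0562]
tcp_rot: [[-0.029, 1.0, 0.001], [1.0, 0.029, -0.0], [-0.0, 0.001, -1.0]]
wrist_force: [-0.9, 0.1, 2.8]
width: 0.0108
gripper_force: 108.4
```

Call:
arm_command([
  {"fingers": 4,"delta_pos": [0,0,-3],"roll": 0},
  {"fingers": 4,"delta_pos": [0,0,-6],"roll": 0},
  {"fingers": 4,"delta_pos": [0,0,-6],"roll": 0},
])

```text
t: 9.27
tcp_pos: [0.5881, 0.0881, 0.049]
tcp_rot: [[-0.028, 1.0, 0.002], [1.0, 0.028, 0.0], [0.0, 0.002, -1.0]]
wrist_force: [2.7, 0.2, 0.2]
width: 0.0103
gripper_force: 108.3
```

Call:
arm_command([
  {"fingers": 4,"delta_pos": [0,0,-3],"roll": 0},
  {"fingers": 4,"delta_pos": [0,0,-5],"roll": 0},
  {"fingers": 4,"delta_pos": [0,0,-5],"roll": 0},
])

```text
t: 9.52
tcp_pos: [0.5882, 0.088, 0.0443]
tcp_rot: [[-0.028, 1.0, 0.001], [1.0, 0.028, 0.0], [-0.0, 0.001, -1.0]]
wrist_force: [1.8, 0.0, 0.8]
width: 0.0107
gripper_force: 108.5
```

Force has dropped after the snap, so I push on to the floor in small steps.

Call:
arm_command([
  {"fingers": 4,"delta_pos": [0,0,-1],"roll": 0},
  {"fingers": 4,"delta_pos": [0,0,-2],"roll": 0},
  {"fingers": 4,"delta_pos": [0,0,-2],"roll": 0},
])

```text
t: 9.77
tcp_pos: [0.5882, 0.088, 0.0442]
tcp_rot: [[-0.029, 1.0, 0.0], [1.0, 0.029, -0.0], [-0.0, 0.0, -1.0]]
wrist_force: [-1.9, -1.1, 9.2]
width: 0.0108
gripper_force: 109.1
```

Call:
arm_command([
  {"fingers": 4,"delta_pos": [0,0,-1],"roll": 0},
  {"fingers": 4,"delta_pos": [0,0,-2],"roll": 0},
  {"fingers": 4,"delta_pos": [0,0,-2],"roll": 0},
])

```text
t: 10.02
tcp_pos: [0.5883, 0.088, 0.044]
tcp_rot: [[-0.029, 1.0, -0.001], [1.0, 0.029, -0.0], [-0.0, -0.001, -1.0]]
wrist_force: [-7.6, -0.0, 18.8]
width: 0.0106
gripper_force: 110.1
```

Call:
arm_command([
  {"fingers": 4,"delta_pos": [0,0,2],"roll": 0},
  {"fingers": 40,"delta_pos": [0,0,3],"roll": 0},
  {"fingers": 40,"delta_pos": [0,0,3],"roll": 0},
  {"fingers": 40,"delta_pos": [0,0,3],"roll": 0},
  {"fingers": 40,"delta_pos": [0,0,3],"roll": 0},
], force=40)

```text
t: 10.43
tcp_pos: [0.5866, 0.0881, 0.0423]
tcp_rot: [[-0.028, 1.0, -0.002], [1.0, 0.028, 0.0], [0.0, -0.002, -1.0]]
wrist_force: [0.1, -0.4, -0.0]
width: 0.0401
gripper_force: 0.0
```

Call:
arm_command([
  {"fingers": 40,"delta_pos": [0,0,20],"roll": 0},
  {"fingers": 40,"delta_pos": [0,0,60],"roll": 0},
  {"fingers": 40,"delta_pos": [0,0,100],"roll": 0},
  {"fingers": 40,"delta_pos": [0,0,120],"roll": 0},
  {"fingers": 40,"delta_pos": [0,0,120],"roll": 0},
])

```text
t: 10.85
tcp_pos: [0.5912, 0.0881, 0.1699]
tcp_rot: [[-0.029, 1.0, 0.011], [1.0, 0.029, -0.0], [-0.001, 0.011, -1.0]]
wrist_force: [-0.7, -0.5, -0.2]
width: 0.0398
gripper_force: 0.0
```

Call:
arm_command([
  {"fingers": 40,"delta_pos": [-60,0,20],"roll": 0.6},
  {"fingers": 40,"delta_pos": [-100,0,30],"roll": 0.6},
  {"fingers": 40,"delta_pos": [-100,0,30],"roll": 0.6},
  {"fingers": 40,"delta_pos": [-100,0,30],"roll": 0.6},
  {"fingers": 40,"delta_pos": [-100,0,30],"roll": 0.6},
])

```text
t: 11.27
tcp_pos: [0.4858, 0.0882, 0.1923]
tcp_rot: [[-0.593, 0.805, -0.002], [0.805, 0.593, 0.0], [0.001, -0.001, -1.0]]
wrist_force: [0.9, -0.1, 0.1]
width: 0.0399
gripper_force: 0.0
```

Call:
arm_command([
  {"fingers": 40,"delta_pos": [0,0,0],"roll": 0.6},
  {"fingers": 40,"delta_pos": [0,0,0],"roll": 0.6},
  {"fingers": 40,"delta_pos": [0,0,0],"roll": 0.6},
  {"fingers": 40,"delta_pos": [0,0,0],"roll": 0.6},
  {"fingers": 40,"delta_pos": [0,0,0],"roll": 0.6},
])

```text
t: 11.68
tcp_pos: [0.4866, 0.0881, 0.1916]
tcp_rot: [[-0.944, 0.33, -0.003], [0.33, 0.944, 0.0], [0.003, -0.001, -1.0]]
wrist_force: [0.1, -0.9, 0.3]
width: 0.0402
gripper_force: 0.0
```

Call:
arm_command([
  {"fingers": 40,"delta_pos": [0,0,0],"roll": 0.37},
  {"fingers": 40,"delta_pos": [0,0,0],"roll": 0.37},
  {"fingers": 40,"delta_pos": [0,0,0],"roll": 0.37},
  {"fingers": 40,"delta_pos": [0,0,0],"roll": 0.37},
  {"fingers": 40,"delta_pos": [0,0,0],"roll": 0.37},
])

```text
t: 12.1
tcp_pos: [0.4869, 0.088, 0.1921]
tcp_rot: [[-1.0, -0.025, -0.002], [-0.025, 1.0, 0.0], [0.002, 0.0, -1.0]]
wrist_force: [-0.3, -0.0, 0.3]
width: 0.0399
gripper_force: 0.0
```

Run:
```python
from h import *
s=robot.read_state();print(s['t'],s['tcp_pos'],np.round(s['tcp_rot'],3).tolist(),s['width'],s['gripper_force'],s['wrist_force'])
w=snap('wrist','w7.png'); pickle.dump(w,open('w7.pkl','wb'))
for l in ['jaw_l','bolt_hex','rod']: print(l,[(d['extent'],d['confidence']) for d in robot.spot_in(w,l)])
q=[.4636,.0842,.028]
print('bolt top',np.round(proj(w,stand2w(q,[(17,0,52),(33,0,52),(33,0,62),(125,90,60),(125,-90,60),(125,90,67),(125,-90,67),(137,50,78),(137,-50,78)]))/.7,1).tolist())
cv2.imwrite('pics/w7b.png',cv2.resize(cv2.imread('pics/w7.png'),(800,600),interpolation=cv2.INTER_CUBIC))
```

```text
12.1 [0.48689065 0.08804453 0.19206889] [[-1.0, -0.025, -0.002], [-0.025, 1.0, 0.0], [0.002, 0.0, -1.0]] 0.039934154333964605 0.0 [-0.32146685 -0.03821516  0.29606065]
jaw_l [([328.8, 317.0, 5.3, 8.9], 0.59)]
bolt_hex [([263.2, 122.5, 37.7, 86.8], 0.61)]
rod [([187.8, 293.0, 189.8, 16.2], 0.57)]
bolt top [[403.8, 269.6], [403.9, 294.3], [403.8, 299.2], [539.2, 429.1], [269.8, 429.7], [542.1, 435.2], [266.8, 435.8], [482.6, 461.5], [326.2, 461.8]]
```

View pics/w7b.png

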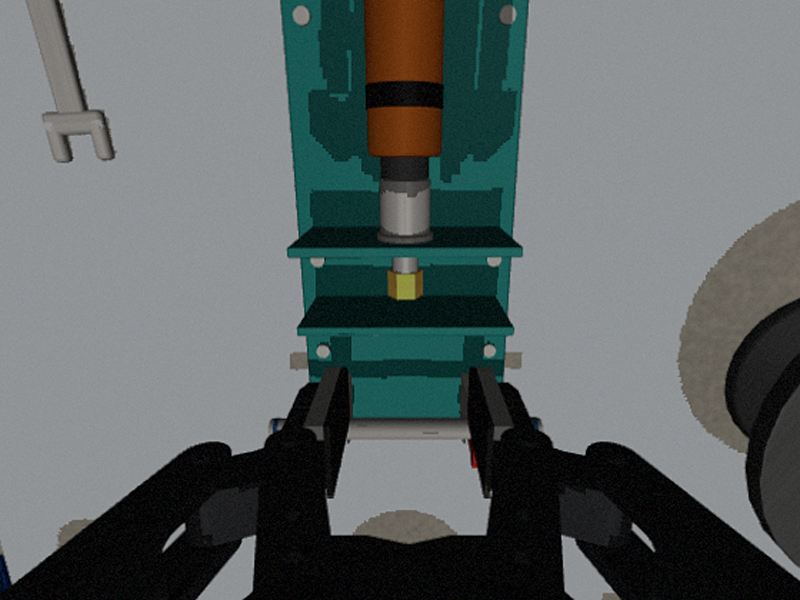

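The rod is seated level: its ends are at (269,426) and (541,427), within about 1 mm of the predicted axis. The brass head is at (405,284) in the gap, between the plate edges at rows 252 and 330. I check the jaws numerically, then descend.

Run:
```python
from h import *
c=snap('scene','s7.png');q=[.4636,.0842,.028]
print('pred noses',np.round(proj(c,stand2w(q,[(137,50,71),(137,-50,71),(125,90,60),(125,-90,60)])),1).tolist())
for f in('s0.png','s7.png'):
    im=cv2.imread('pics/'+f).astype(int); m=((im[...,2]>110)&(im[...,1]<80)&(im[...,0]<80)).astype(np.uint8); m[:195]=0;m[250:]=0;m[:,:290]=0;m[:,360:]=0
    n,_,st,ce=cv2.connectedComponentsWithStats(m); print(f,st[1:].tolist(),np.round(ce[1:],1).tolist())
print([(d['extent'],d['confidence']) for d in robot.spot_in(c,'rod')])
```

```text
pred noses [[340.3, 222.0], [308.3, 220.9], [352.6, 221.5], [295.6, 219.7]]
s0.png [[307, 219, 5, 4, 18], [339, 220, 5, 4, 17]] [[309.0, 220.5], [340.6, 221.4]]
s7.png [[307, 219, 4, 4, 15], [339, 220, 5, 4, 17]] [[308.6, 220.6], [340.6, 221.6]]
[([121.2, 150.5, 39.4, 35.8], 0.69), ([298.6, 161.1, 49.7, 75.6], 0.68), ([318.9, 184.6, 8.0, 16.4], 0.68), ([295.6, 217.5, 58.1, 4.4], 0.47)]
```

Call:
arm_command([
  {"fingers": 40,"delta_pos": [2,-2,-30],"roll": 0},
  {"fingers": 40,"delta_pos": [2,-2,-60],"roll": 0},
  {"fingers": 40,"delta_pos": [2,-2,-80],"roll": 0},
  {"fingers": 40,"delta_pos": [2,-2,-90],"roll": 0},
  {"fingers": 40,"delta_pos": [2,-2,-90],"roll": 0},
])

```text
t: 12.82
tcp_pos: [0.4876, 0.0861, 0.1007]
tcp_rot: [[-1.0, -0.027, -0.006], [-0.027, 1.0, 0.0], [0.006, 0.0, -1.0]]
wrist_force: [-0.7, -0.5, 0.0]
width: 0.0402
gripper_force: 0.0
```

Call:
arm_command([
  {"fingers": 40,"delta_pos": [0,0,0],"roll": 0},
  {"fingers": 40,"delta_pos": [0,0,0],"roll": 0},
])

```text
t: 12.98
tcp_pos: [0.4909, 0.0861, 0.105]
tcp_rot: [[-1.0, -0.028, 0.003], [-0.028, 1.0, -0.0], [-0.003, -0.0, -1.0]]
wrist_force: [0.7, -0.0, 1.0]
width: 0.04
gripper_force: 0.0
```

Both jaw noses are back exactly where they were at the start, and the rod spans the forks. I go down into the gap.

Call:
arm_command([
  {"fingers": 40,"delta_pos": [0,0,-15],"roll": 0},
  {"fingers": 40,"delta_pos": [0,0,-30],"roll": 0},
  {"fingers": 40,"delta_pos": [0,0,-30],"roll": 0},
  {"fingers": 40,"delta_pos": [0,0,-30],"roll": 0},
])

```text
t: 13.32
tcp_pos: [0.49, 0.0861, 0.0743]
tcp_rot: [[-1.0, -0.028, 0.001], [-0.028, 1.0, 0.0], [-0.001, -0.0, -1.0]]
wrist_force: [0.4, 0.6, 0.2]
width: 0.04
gripper_force: 0.0
```

Run:
```python
from h import *
s=robot.read_state();print(s['t'],s['tcp_pos'],np.round(s['tcp_rot'],3).tolist(),s['wrist_force'])
w=snap('wrist','w8.png')
print([(d['extent'],d['confidence']) for d in robot.spot_in(w,'bolt_hex')])
im=cv2.imread('pics/w8.png').astype(int);m=((im[...,2]-im[...,0]>50)&(im[...,1]-im[...,0]>30)).astype(np.uint8)
n,_,st,ce=cv2.connectedComponentsWithStats(m);i=1+np.argsort(-st[1:,4])[:3];print(st[i].tolist(),np.round(ce[i],1).tolist())
for q in ([.4636,.0842,.028],):print(np.round(proj(w,stand2w(q,[(17,-9.5,52),(33,-9.5,52),(17,9.5,52),(33,9.5,52),(17,0,62),(33,0,62)])),1).tolist())
p=np.array(s['tcp_pos']);print('grasp centre',np.round(proj(w,[p+[0,0,.019]]),1))
```

```text
13.3167 [0.49002661 0.08605675 0.07425981] [[-1.0, -0.028, 0.001], [-0.028, 1.0, 0.0], [-0.001, -0.0, -1.0]] [0.42559688 0.55519098 0.16960035]
[([254.3, 133.4, 63.7, 138.0], 0.87)]
[[240, 41, 92, 67, 5673], [267, 235, 39, 39, 1107], [238, 0, 96, 14, 748]] [[285.9, 74.0], [286.2, 256.5], [286.0, 3.7]]
[[267.1, 237.2], [267.6, 263.9], [302.4, 237.2], [301.9, 263.9], [284.7, 244.8], [284.7, 272.8]]
grasp centre [[287.1 295.2]]
```

Call:
arm_command([
  {"fingers": 40,"delta_pos": [-1,0,-15],"roll": 0},
  {"fingers": 40,"delta_pos": [-1,0,-30],"roll": 0},
  {"fingers": 40,"delta_pos": [-1,0,-40],"roll": 0},
  {"fingers": 40,"delta_pos": [-1,0,-40],"roll": 0},
  {"fingers": 40,"delta_pos": [-1,0,-40],"roll": 0},
])

```text
t: 13.83
tcp_pos: [0.4887, 0.086, 0.0336]
tcp_rot: [[-1.0, -0.028, -0.0], [-0.028, 1.0, 0.0], [0.0, 0.0, -1.0]]
wrist_force: [0.1, 1.7, -0.3]
width: 0.0397
gripper_force: 0.0
```

Call:
arm_command([
  {"fingers": 5,"delta_pos": [0,0,0],"roll": 0},
  {"fingers": 5,"delta_pos": [0,0,0],"roll": 0},
  {"fingers": 5,"delta_pos": [0,0,0],"roll": 0},
  {"fingers": 5,"delta_pos": [0,0,0],"roll": 0},
  {"fingers": 5,"delta_pos": [0,0,0],"roll": 0},
], force=50)

```text
t: 14.25
tcp_pos: [0.4896, 0.0862, 0.0346]
tcp_rot: [[-1.0, -0.027, 0.002], [-0.027, 1.0, 0.0], [-0.002, 0.0, -1.0]]
wrist_force: [-1.4, 1.2, 5.5]
width: 0.0183
gripper_force: 48.7
```

Call:
arm_command([
  {"fingers": 5,"delta_pos": [0,0,0],"roll": 0},
  {"fingers": 5,"delta_pos": [0,0,0],"roll": 0},
  {"fingers": 5,"delta_pos": [0,0,0],"roll": 0},
  {"fingers": 5,"delta_pos": [0,0,0],"roll": 0},
])

```text
t: 14.58
tcp_pos: [0.4895, 0.0862, 0.0346]
tcp_rot: [[-1.0, -0.028, 0.002], [-0.028, 1.0, 0.0], [-0.002, 0.0, -1.0]]
wrist_force: [-1.4, 0.5, 6.9]
width: 0.0182
gripper_force: 48.7
```

Run:
```python
from h import *
a=[];
for i in range(12):
    w=snap('wrist'); a.append(w['pixels'][225:285,262:312].astype(float)); 
    if i in(0,11):
        s=robot.read_state();print(s['t'],s['width'],s['gripper_force'],np.round(s['wrist_force'],1),np.round(s['ft_torque'],3))
print('brass-zone diff',[round(np.abs(a[0]-x).mean(),2) for x in a[1:]])
print([(d['extent'],d['confidence']) for d in robot.spot_in(w,'bolt_hex')])
c=snap('scene')
print([(d['extent'],d['confidence']) for d in robot.spot_in(c,'rod')])
```

```text
14.6333 0.0181721987385111 48.67656994611025 [-1.5  1.1  6.3] [0.273 0.228 0.04 ]
15.1833 0.018482379928452794 48.675542548298836 [-1.1  1.2  6.2] [ 0.277  0.206 -0.008]
brass-zone diff [np.float64(3.22), np.float64(3.29), np.float64(3.31), np.float64(3.25), np.float64(3.3), np.float64(3.25), np.float64(3.28), np.float64(3.3), np.float64(3.28), np.float64(3.27), np.float64(3.23)]
[([244.3, 145.6, 81.4, 175.5], 0.97)]
[([296.4, 217.4, 54.6, 7.1], 0.66), ([117.7, 151.4, 41.7, 32.2], 0.56)]
```

Call:
arm_command([
  {"fingers": 5,"delta_pos": [0,0,0],"roll": 0},
  {"fingers": 5,"delta_pos": [0,0,0],"roll": 0},
  {"fingers": 5,"delta_pos": [0,0,0],"roll": 0},
  {"fingers": 5,"delta_pos": [0,0,0],"roll": 0},
  {"fingers": 5,"delta_pos": [0,0,0],"roll": 0},
])

```text
t: 15.75
tcp_pos: [0.4896, 0.0862, 0.0347]
tcp_rot: [[-1.0, -0.028, 0.002], [-0.028, 1.0, 0.0], [-0.002, 0.0, -1.0]]
wrist_force: [-0.4, 1.5, 6.3]
width: 0.0183
gripper_force: 48.7
```

Run:
```python
from h import *
a=[snap('wrist')['pixels'].astype(float) for i in range(2)]
for i in range(14): b=snap('wrist')['pixels'].astype(float)
m=(a[0][...,0]-a[0][...,2]>50)&(a[0][...,1]-a[0][...,2]>30)
n,lab,st,ce=cv2.connectedComponentsWithStats(m.astype(np.uint8));print(st[1:][st[1:,4]>60].tolist())
for k in range(1,n):
    if st[k,4]>60: print(k,st[k].tolist(),'noise',np.abs(a[0]-a[1])[lab==k].mean().round(2),'0.75s',np.abs(a[0]-b)[lab==k].mean().round(2))
s=robot.read_state();print(s['t'],s['width'],s['gripper_force'],s['wrist_force'],np.round(s['ft_torque'],3))
```

```text
[[224, 19, 124, 93, 10683], [264, 279, 45, 45, 1586]]
1 [224, 19, 124, 93, 10683] noise 3.04 0.75s 3.0
2 [264, 279, 45, 45, 1586] noise 2.22 0.75s 2.26
16.55 0.01824220914604069 48.67562301456928 [-2.01562405  0.69675149  6.91412591] [0.275 0.239 0.006]
```

```bash
python3 -c "
from rig import robot; print(robot.sign_off())"
```

```text
the job is handed in; nothing more can be done
None
```

The rod sits home in both fork clips with the jaws closed over it, and the brass bolt head is gripped at about 49 N and not turning; I handed the job in at about 16.6 s.

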